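Pour washed wringer rollers from the scoop into the draining tray

ROBOT

A 6-joint arm with a two-finger parallel gripper is mounted at the origin on the work surface. World frame = base frame: x ahead of the robot, y to its left, z up, the work surface at z = 0. Lengths are in mm, angles in rad, forces in N, time in s.
With the tool pointing down it reaches from about 350 to 775 mm from the base axis. Payload 5.5 kg.
Tool frame: the origin (TCP) lies at the centre of the arm's flange, where the gripper is bolted on; the fingertips stand 173 mm ahead of it and the grasp point (between the pads) lies 155 mm ahead of it; z points along the fingers, y is the line along which they close (so a half turn about z gives the same grasp; the last joint's range is limited). The gripper opens to 85 mm and grips with 20 to 120 N. Pads are 22 mm wide; open, the fingers measure 114 mm over their backs; the gripper's body (76 mm by 85 mm) begins 54 mm behind the grasp point. The pads swing forward as they close: fully open they stand 13 mm farther back than shut.
Start: joints at [1.018, 0.313, 0.046, 1.304, 0, 1.431], TCP at [230.696, 526.718, 404.723] pointing down, gripper open.
Joint ranges: [-2.76, 2.76], [-0.86, 1.69], [-1.03, 1.26], [-2.2, 2.34], [-1.47, 1.5], [-3.14, 3.14]. Speed limits (rad/s): [2.57, 2.57, 3.14, 3.14, 3.14, 3.14].

INTERFACE

Orientations are given as a unit quaternion [w, x, y, z].
In Python, from cell import manip, vision gives the robot as it stands.
- The arm moves only by the shell command python3 -m inch 'ROWS' [FORCE]. ROWS is text: rows parted by semicolons, each of 7 numbers parted by spaces: the shift along the tool's x, y, z in cm, then the turn, a rotation vector about the tool's x, y, z in degrees, then the opening, from 0 (shut) to 1 (fully open). A call has 1 to 10 rows; each row shifts and turns the commanded pose from where the row before left it, along the tool's axes as they then stand; what a row does not reach is not made up. A row lasts 1/10 s, in which the tool goes at most 50 mm and 8.59 degrees, less where a joint would pass 70% of its speed; a pose out of reach is approached as far as the arm can. A call is refused whole if a number of a shift passes 5 or a number of a turn 8.59, either way. A call with a gripper value outside its range is refused whole. The fingers move at their own pace and stop on an object; FORCE is the grip in N (left out, the last holds). Time passes only in rows, so rows that do not move let the fingers close. It gives the time, the measured TCP pose, the force, the opening and the grip force at its end, in the units of the state.
- manip.observe(): the state, without advancing time (a new reading comes with each control period).
- vision.read_camera(name): name is "scene" or "top" or "wrist"; returns the picture (420x560x3 uint8, red, green, blue); there is no depth.
- vision.calibration(name): a dict with "fx", "fy", "cx", "cy" (pixels), "k1" (the pictures are not rectified: a ray, as slopes to the right and down, at radius r is drawn at 1 + k1 r^2 times it, then the intrinsics apply), "rvec" (rotation vector, rad) and "tvec" (3), from world to camera coordinates, as OpenCV has them. Camera axes: x right, y down, z forward; pixel columns grow to the right and rows downward; lengths in mm; the calibration is good to about 2 mm. A picture is of the moment at which its call begins: read the wrist's pose just before it. calibration takes no time and is no camera call; for the wrist camera it gives the pose at the moment of the call.
- manip.hand_in(): hands the job in; it is judged then, once.
The state is a dict: "time": time; "joint_positions": joint angles; "joint_vel": joint speeds; "joint_torque": joint torques, N m; "tcp_pos": TCP position; "tcp_rot": TCP orientation; "contact_force": force on the tool from outside, world axes, zero at the start; "wrist_torque": the same for the moment, N m; "finger_gap": finger opening in mm; "gripper_force": force on a finger pad.
Only numpy, scipy, OpenCV 4.12 (cv2) and the standard library are available. Lean on these libraries where they do the work, as an engineer would, in place of code of your own. Each camera call takes 0.05 s, during which the arm holds its last target. There are 200 camera calls.

TASK

The washed mop-wringer rollers are lying in the steel scoop: pick the scoop up by its handle bar, carry it to the white draining tray and tip it low over the tray so that all four rollers roll out gently and each settles in a groove of its own. Then set the empty scoop back flat on the middle of the black rubber mat and let go. Keep the gripper off the rollers, they are clean, and leave everything else on the bench where it is.

Things in the scene. Friction and masses are not known exactly. Their poses are not given: they have to be found in the camera images.
- scoop: Open-fronted steel scoop holding the rollers, 130 long (x), 134 wide (y) mm, 0.28 kg. Origin: under the middle of its floor, below the handle bar; z up, -x points to the open mouth. Floor 4 thick, 126 wide inside, flat from the back wall (inner face x=+51.5, 32 high) to x=-49.5, then an apron rises to the lip. Side walls 30 high. Carry it level and smoothly or rollers hop out.
- scoop_bar (a point): Centre of the scoop's timber handle bar, which bridges the scoop along its y above x=0: 134 long, 16 thick (x), 22 tall (z), centre 85 mm above the scoop's underside. Two flat uprights 20 wide hold it at y=+-65. 46 mm of free height between bar and rollers. Axes as scoop.
- scoop_lip (a point): Middle of the top edge of the scoop's mouth, 74.5 mm in -x and 13 mm up from the scoop's origin; the apron in front of it rises 20 degrees over 25 mm, so the last roller leaves only when the mouth is tipped down well over 20 degrees (40 does). Axes as scoop.
- tray_bed: Sloping grooved bed of the fixed white draining tray. Origin on the floor of its middle groove, 30 mm above the bench. It falls 9 degrees towards its -x, the low end nearest the robot; y runs along the grooves, z is square to the floor. Five grooves centred at x=-52,-26,0,+26,+52 mm between half-round ribs 3 mm high at x=-39,-13,+13,+39,+65; moving or pushed rollers roll over the ribs.
- tray_entry (a point): Middle of the open, high edge of the bed's floor (bed x=+73 mm), where rollers come in. At the low end a wall (inner face bed x=-63, 24 high) stops them. Side walls: inner faces at bed y=+-78, 16 mm high over the floor; the mouth of the scoop (134 wide) fits between them.
- mat: Black rubber mat, 200 x 200 x 4 mm, fixed to the bench; origin at the centre of its underside. The scoop stands on its middle at the start.
- roller1: Grey plastic wringer roller with steel end stubs, 24 mm diameter, 120 mm long, about 60 g; origin at its middle on its axis, y along its axis (it spins freely about y). Starts in the scoop. In a groove its axis is 12 mm above the bed's floor.
- roller2: Grey plastic wringer roller with steel end stubs, 24 mm diameter, 120 mm long, about 60 g; origin at its middle on its axis, y along its axis (it spins freely about y). Starts in the scoop. In a groove its axis is 12 mm above the bed's floor.
- roller3: Grey plastic wringer roller with steel end stubs, 24 mm diameter, 120 mm long, about 60 g; origin at its middle on its axis, y along its axis (it spins freely about y). Starts in the scoop. In a groove its axis is 12 mm above the bed's floor.
- roller4: Grey plastic wringer roller with steel end stubs, 24 mm diameter, 120 mm long, about 60 g; origin at its middle on its axis, y along its axis (it spins freely about y). Starts in the scoop. In a groove its axis is 12 mm above the bed's floor.
- brush: Bystander: green scrubbing brush block, 140 x 65 x 44 mm; origin at its underside.
- scraper: Bystander: grey plastic scraper, about 180 mm long, 16 high; origin at its underside.
- soap_dish: Bystander: ceramic soap dish with soap, 120 x 80 x 29 mm; origin at its underside.
- mallet: Bystander: black rubber mallet, about 290 mm long, 58 high, lying; origin at its underside.
Not all that is in view belongs to the job. Leave any orange or pink look-alike of the roller4 alone.

How it is judged (in metres and radians):
On the way, in this order (a step that is already met when the one before it is completed fails the run):
1. The scoop is lifted off the mat with all four rollers in it (z of scoop in the frame of mat above 0.03 m and z of roller1 in the frame of scoop between 0.01 and 0.03 m and distance between each of roller1, roller2, roller3, roller4 and scoop below 0.075 m and z of roller2 in the frame of scoop between 0.01 and 0.03 m and z of roller3 in the frame of scoop between 0.01 and 0.03 m and z of roller4 in the frame of scoop between 0.01 and 0.03 m), for 0.1 s.
2. The held scoop is tipped by more than 17 degrees with its mouth over the tray (angle between scoop's own z axis and vertical above 0.3 rad and horizontal distance between scoop_lip and tray_bed below 0.12 m and contact force between the fingers and scoop above 1 N), for 0.05 s.
3. All four rollers lie in the tray's grooves (z of roller1 in the frame of tray_bed between 0.008 and 0.0138 m and x of roller1 in the frame of tray_bed between -0.062 and 0.061 m and y of roller1 in the frame of tray_bed between -0.03 and 0.03 m and angle between the y axis of each of roller1, roller2, roller3, roller4 and the y axis of tray_bed, either way round below 0.12 rad and z of roller2 in the frame of tray_bed between 0.008 and 0.0138 m and x of roller2 in the frame of tray_bed between -0.062 and 0.061 m and y of roller2 in the frame of tray_bed between -0.03 and 0.03 m and z of roller3 in the frame of tray_bed between 0.008 and 0.0138 m and x of roller3 in the frame of tray_bed between -0.062 and 0.061 m and y of roller3 in the frame of tray_bed between -0.03 and 0.03 m and z of roller4 in the frame of tray_bed between 0.008 and 0.0138 m and x of roller4 in the frame of tray_bed between -0.062 and 0.061 m and y of roller4 in the frame of tray_bed between -0.03 and 0.03 m), for 0.2 s.
At the end, for the whole second after the job is handed in: All four rollers rest still, one to a groove (axis at most 14 mm over the bed floor, within 30 mm of the bed's middle line, within 7 degrees of the grooves); the empty scoop stands still on the mat, level within 3 degrees, its middle within 35 mm of the mat's (all of step 3 and linear speed of each of roller1, roller2, roller3, roller4, scoop below 0.02 m/s and horizontal distance between scoop and mat below 0.035 m and z of scoop in the frame of mat between 0.001 and 0.008 m and angle between scoop's own z axis and vertical below 0.06 rad); the robot touches nothing.
It fails at once if the gripper touches a roller (contact force between the fingers and roller1 above 0.5 N or contact force between the fingers and roller2 above 0.5 N or contact force between the fingers and roller3 above 0.5 N or contact force between the fingers and roller4 above 0.5 N).
It fails at once if a roller drops or shoots out instead of rolling gently (faster than 1 m/s) (linear speed of any of roller1, roller2, roller3, roller4 above 1 m/s).
It fails at once if another thing on the bench is moved by more than 20 mm (distance of any of brush, scraper, soap_dish, mallet from where it was at the start of the episode above 0.02 m).
It also fails if it takes over 61 s, if anything falls off the work surface, if the arm or the gripper's body presses on something with over 40 N, if the wrist force passes 120 N, or if a joint passes its speed limit or range.

## Working session

There is one attempt and no reset: what is moved stays moved. The work goes in short steps, Python scripts to look and compute and a shell command to move; the robot and the scene stay as the last step left them, time stands still between calls to the robot, and variables do not carry over. Pictures are saved under pics/ and viewed, at most 13 in all, crops included, and the job is handed in when it is done.

```bash
ls; mkdir -p pics
python3 - <<'E'
from cell import manip, vision
import cv2
print(manip.observe())
for n in("scene","top"):
    cv2.imwrite(f"pics/{n}0.png",vision.read_camera(n)[:,:,::-1]); print(n,vision.calibration(n))
E
```

```text
pics
{'time': 0.0, 'joint_positions': array([ 1.01842284e+00,  3.13994994e-01,  4.49974694e-02,  1.30361434e+00,
       -1.62550384e-05,  1.43116714e+00]), 'joint_vel': array([-0.00105075, -0.00268968, -0.00078726, -0.00054365,  0.00035502,
        0.00034157]), 'joint_torque': array([-1.96202127e-04, -4.80623245e+01,  2.98534191e+01,  1.91786938e-02,
       -8.74102011e-05, -4.12184718e-06]), 'tcp_pos': array([230.5685511 , 526.53294729, 403.81923259]), 'tcp_rot': array([-3.00213209e-04,  2.04910295e-01,  9.78780336e-01, -8.56725781e-04]), 'contact_force': array([0.73383448, 1.01694239, 0.05693464]), 'wrist_torque': array([0.00940897, 0.02498116, 0.00131701]), 'gripper_force': 0.0, 'finger_gap': 85.11177825680015}
scene {'fx': 469.15554816603253, 'fy': 469.15554816603253, 'cx': 275.29653985095973, 'cy': 202.3858183877461, 'k1': -0.16608753101138182, 'rvec': array([ 1.79037297,  1.67117111, -0.7174186 ]), 'tvec': array([ -35.20641816, -279.44544283, 1696.73831732])}
top {'fx': 432.6119794055739, 'fy': 432.6119794055739, 'cx': 277.51046806525324, 'cy': 211.71263136743343, 'k1': -0.005942050420244894, 'rvec': array([ 2.08548864, -2.14663291,  0.20709422]), 'tvec': array([  40.78722864,  468.3063273 , 1288.74289322])}
```

View pics/scene0.png

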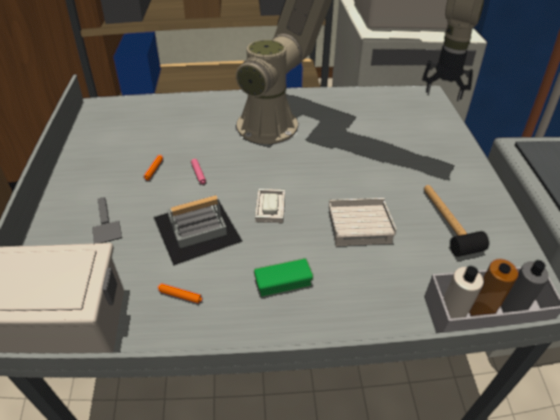

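View pics/top0.png

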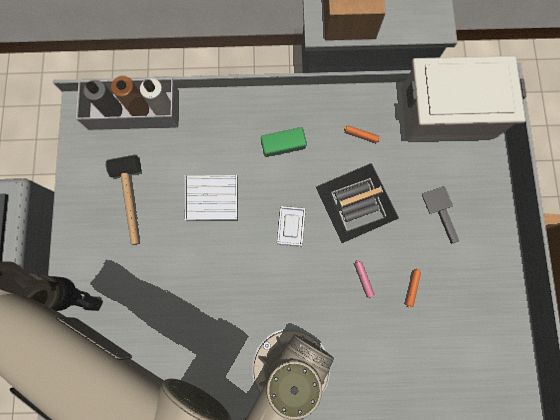

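Scene: the scoop on its black mat is at about (197,222) in the scene view and (357,203) in the top view. The white tray is at (211,198) in the top view. The loose orange and pink rollers at (361,134), (413,287) and (364,278) are the look-alikes. The four grey rollers inside the scoop fit the description, so I'll confirm with an enlarged crop.

```bash
python3 - <<'E'
import cv2,numpy as np
t=cv2.imread("pics/top0.png")
a=cv2.resize(t[158:248,310:405],None,fx=4.2,fy=4.2,interpolation=cv2.INTER_CUBIC)
b=cv2.resize(t[168:258,170:265],None,fx=4.2,fy=4.2,interpolation=cv2.INTER_CUBIC)
cv2.imwrite("pics/crop1.png",np.hstack([a,b]))
E
cat > h.py <<'E'
import cv2,numpy as np
from scipy.spatial.transform import Rotation as R
from cell import manip,vision
def ray(n,uv,c=None):
    c=c or vision.calibration(n); M=cv2.Rodrigues(c["rvec"])[0]
    K=np.array([[c["fx"],0,c["cx"]],[0,c["fy"],c["cy"]],[0,0,1]])
    p=cv2.undistortPoints(np.array([[uv]],float),K,np.array([c["k1"],0,0,0]))[0,0]
    return -M.T@c["tvec"], M.T@np.r_[p,1]
def at(n,uv,z,c=None):
    o,d=ray(n,uv,c); return o+d*(z-o[2])/d[2]
def proj(n,P,c=None):
    c=c or vision.calibration(n)
    K=np.array([[c["fx"],0,c["cx"]],[0,c["fy"],c["cy"]],[0,0,1]])
    return cv2.projectPoints(np.array(P,float).reshape(-1,3),c["rvec"],c["tvec"],K,np.array([c["k1"],0,0,0]))[0][:,0]
E
```

```text
(no output)
```

View pics/crop1.png

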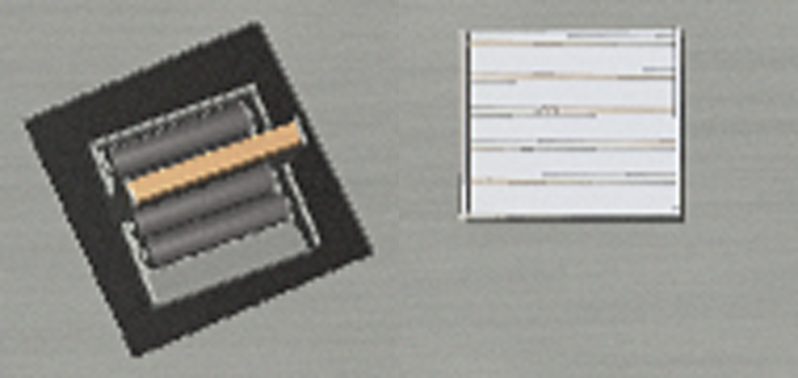

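The crop shows the scoop holding grey rollers, three visible and the fourth under the timber bar (crop (130,190)-(300,130)). The mouth is at the bottom, toward the robot. The tray ribs are at crop rows 43, 76, 110, 146 and 181. The grey ones are the rollers meant, not the orange or pink ones.

Run:
```python
from h import *
S=4.2
f=lambda x,y:((x+.5)/S-.5+310,(y+.5)/S-.5+158)
g=lambda x,y:((x-399+.5)/S-.5+170,(y+.5)/S-.5+168)
m=[at("top",f(*p),4) for p in[(258,22),(372,252),(136,355),(25,122)]]
print("mat",np.mean(m,0),[np.linalg.norm(m[i]-m[i-1]) for i in range(4)],[np.degrees(np.arctan2(*(m[i]-m[i-1])[1::-1])) for i in range(4)])
a=at("top",f(130,190),100);b=at("top",f(301,132),100)
print("bar",(a+b)/2,np.linalg.norm(a-b),np.degrees(np.arctan2(*(a-b)[1::-1]))-90)
for x,r in zip([65,39,13,-13,-39],[43,76,110,146,181]):
    z=30+x*.156+3
    l=at("top",g(471,r),z);q=at("top",g(676,r),z); print("rib",x,l,q,(l+q)/2,np.linalg.norm(l-q))
for n in ("scene",):
  print(proj(n,[(a+b)/2]), proj(n,[np.mean(m,0)]))
```

```text
mat [ 502.35810546 -226.83206772    4.        ] [np.float64(198.7817993210208), np.float64(197.7389094009721), np.float64(196.7795816344152), np.float64(196.80919341044782)] [np.float64(-67.9560935794508), np.float64(-158.2646992756707), np.float64(111.77338494682297), np.float64(22.317376563574634)]
bar [ 499.19661027 -222.76268483  100.        ] 129.872595402879 17.30315585832524
rib 65 [587.05344602 309.76738228  43.14      ] [582.43339272 156.04210547  43.14      ] [584.74341937 232.90474388  43.14      ] 153.79468658481093
rib 39 [562.58887974 310.30500748  39.084     ] [557.99335589 156.6754388   39.084     ] [560.29111781 233.49022314  39.084     ] 153.69828630727213
rib 13 [537.38571872 310.83416992  35.028     ] [532.81565582 157.31612005  35.028     ] [535.10068727 234.07514499  35.028     ] 153.58605766773167
rib -13 [510.68689481 311.3451835   30.972     ] [506.14434273 157.97121278  30.972     ] [508.41561877 234.65819814  30.972     ] 153.44122546709664
rib -39 [484.802912   311.86802841  26.916     ] [480.28645165 158.61935356  26.916     ] [482.54468182 235.24369098  26.916     ] 153.31521371484843
[[192.63283129 202.38650857]] [[195.16545777 227.9398224 ]]
```

```bash
python3 -m inch '-1 -1 0 0 0 0 1;-2 -2 0 0 0 0 1;-3.4 -3.6 0 0 0 0 1;-3.4 -3.6 0 0 0 0 1;-3.4 -3.6 0 0 0 0 1;-3.4 -3.6 0 0 0 0 1;-3.4 -3.6 0 0 0 0 1;-3.4 -3.6 0 0 0 0 1;-3.4 -3.6 0 0 0 0 1;-3.4 -3.6 0 0 0 0 1' && python3 -m inch '-3.4 -3.6 0 0 0 0 1;-3.4 -3.6 0 0 0 0 1;-3.4 -3.6 0 0 0 0 1;-3.4 -3.6 0 0 0 0 1;-3.4 -3.6 0 0 0 0 1;-3.4 -3.6 0 0 0 0 1;-3.4 -3.6 0 0 0 0 1;-2 -2.2 0 0 0 0 1;0 0 0 0 0 8 1;0 0 0 0 0 8 1'; python3 -m inch '0 0 0 0 0 8 1;0 0 0 0 0 8 1;0 0 0 0 0 8 1;0 0 0 0 0 6 1;0 0 0 0 0 0 1;0 0 0 0 0 0 1'
python3 - <<'E'
from h import *
s=manip.observe();print(s["time"],s["tcp_pos"],s["tcp_rot"],s["joint_positions"])
c=vision.calibration("wrist");cv2.imwrite("pics/w1.png",vision.read_camera("wrist")[:,:,::-1]);np.save("w1.npy",c,allow_pickle=True)
E
```

```text
time: 1.1
tcp_pos: [379.2, 111.8, 404.7]
tcp_rot: [0.0, 0.205, 0.979, -0.0]
contact_force: [2.7, 0.4, -0.4]
finger_gap: 85.1
gripper_force: 0.0
time: 2.1
tcp_pos: [505.3, -242.0, 403.8]
tcp_rot: [-0.001, 0.343, 0.939, 0.0]
contact_force: [0.3, 1.1, 0.0]
finger_gap: 85.2
gripper_force: 0.0
time: 2.7
tcp_pos: [505.6, -240.4, 404.6]
tcp_rot: [-0.0, 0.57, 0.821, -0.0]
contact_force: [-0.2, 0.0, -0.3]
finger_gap: 85.4
gripper_force: 0.0
2.7 [ 505.5686873  -240.3956937   404.58424357] [-2.24046806e-04  5.70218817e-01  8.21492818e-01 -2.50310220e-05] [-5.87239154e-01  2.83783087e-01  5.38608825e-03  1.29284831e+00
 -4.13004104e-05  6.26305282e-01]
```

View pics/w1.png

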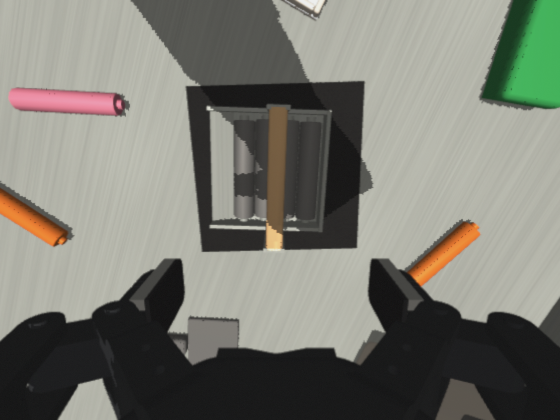

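The wrist view shows the bar running from (278,105) to (274,250), with the mouth on the left and all four grey rollers inside. Mat corners are at (187,87), (363,82), (357,247) and (203,251).

Run:
```python
from h import *
c=np.load("w1.npy",allow_pickle=True).item()
s=manip.observe();T=R.from_quat(s["tcp_rot"],scalar_first=True)
a=at("wrist",(278.5,105),100,c);b=at("wrist",(274,250),100,c)
P=(a+b)/2
print("bar",P,np.linalg.norm(a-b),np.degrees(np.arctan2(*(a-b)[1::-1]))-90)
m=[at("wrist",p,4,c) for p in[(187,87),(363,82),(357,247),(203,251)]]
print("mat",np.mean(m,0),[np.linalg.norm(m[i]-m[i-1]) for i in range(4)],[np.degrees(np.arctan2(*(m[i]-m[i-1])[1::-1])) for i in range(4)])
print("tool axes",T.as_matrix().T)
tgt=np.r_[P[:2],4+87+155]
print("delta tool",T.inv().apply(tgt-s["tcp_pos"]))
```

```text
bar [ 497.69950403 -222.48129418  100.        ] 130.8924612471285 18.68043765349114
mat [ 501.12844142 -227.30431062    4.        ] [np.float64(197.16342265585104), np.float64(196.0715902567999), np.float64(196.68968746631762), np.float64(197.84521544545055)] [np.float64(111.9971092533826), np.float64(21.930160017425365), np.float64(-67.48623405530374), np.float64(-157.92973070393944)]
tool axes [[-3.49475785e-01  9.36945361e-01  2.58130822e-04]
 [ 9.36945360e-01  3.49475835e-01 -1.84099098e-04]
 [-2.62701281e-04  1.77516299e-04 -9.99999950e-01]]
delta tool [ 19.5002782   -1.23202693 158.62862011]
```

```bash
python3 -m inch '1 -0.1 1 0 0 1.2 1;0.95 0 2 0 0 1.2 1;0 0 3 0 0 0 1;0 0 3 0 0 0 1;0 0 2.8 0 0 0 1;0 0 2 0 0 0 1;0 0 1.5 0 0 0 1;0 0 .55 0 0 0 1;0 0 0 0 0 0 1;0 0 0 0 0 0 1'
python3 -m inch '0 0 0 0 0 0 0;0 0 0 0 0 0 0;0 0 0 0 0 0 0;0 0 0 0 0 0 0;0 0 0 0 0 0 0;0 0 0 0 0 0 0;0 0 0 0 0 0 0;0 0 0 0 0 0 0;0 0 0 0 0 0 0;0 0 0 0 0 0 0' 100
```

```text
time: 3.75
tcp_pos: [498.9, -222.4, 246.9]
tcp_rot: [0.001, 0.588, 0.809, 0.0]
contact_force: [-0.3, 0.6, -0.7]
finger_gap: 85.1
gripper_force: 0.0
time: 4.75
tcp_pos: [498.6, -222.3, 246.6]
tcp_rot: [0.0, 0.588, 0.809, -0.0]
contact_force: [-1.3, 0.1, 5.7]
finger_gap: 14.1
gripper_force: 98.6
```

```bash
python3 -m inch '0 0 -.1 0 0 0 0;0 0 -.3 0 0 0 0;0 0 -.6 0 0 0 0;0 0 -.9 0 0 0 0;0 0 -1.2 0 0 0 0;0 0 -1.4 0 0 0 0;0 0 -1.4 0 0 0 0;0 0 -1.4 0 0 0 0;0 0 -1.4 0 0 0 0;0 0 -1.2 0 0 0 0'
python3 -m inch '0 0 -.9 0 0 0 0;0 0 -.6 0 0 0 0;0 0 -.3 0 0 0 0;0 0 -.1 0 0 0 0;0 0 0 0 0 0 0'
python3 - <<'E'
from h import *
c=vision.calibration("wrist");a=vision.read_camera("wrist");np.save("w2.npy",c,allow_pickle=True)
cv2.imwrite("pics/w2.png",a[:,:,::-1])
s=manip.observe();print(s["time"],s["tcp_pos"],s["tcp_rot"],s["joint_positions"],s["contact_force"],s["wrist_torque"])
E
```

```text
time: 5.75
tcp_pos: [498.7, -222.2, 347.0]
tcp_rot: [0.001, 0.588, 0.809, 0.0]
contact_force: [-0.2, -0.1, -5.8]
finger_gap: 14.6
gripper_force: 97.7
time: 6.25
tcp_pos: [498.5, -222.1, 363.8]
tcp_rot: [-0.0, 0.588, 0.809, 0.0]
contact_force: [-0.0, -0.3, -5.4]
finger_gap: 14.2
gripper_force: 97.7
6.3 [ 498.48531589 -222.13531851  363.6027101 ] [-5.47695064e-04  5.88166213e-01  8.08739887e-01  7.63078144e-06] [-5.66345878e-01  2.72553330e-01 -1.10939564e-01  1.18839574e+00
  8.35876154e-05  6.91233304e-01] [ 0.02624757 -0.02269899 -4.68849402] [-0.00193587  0.03365699 -0.04559477]
```

View pics/w2.png

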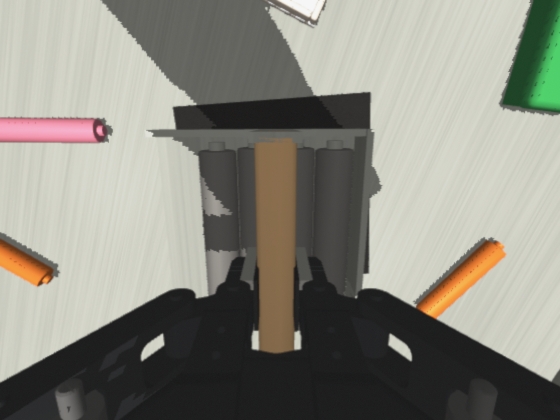

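The scoop is held level with the rollers inside, as the bar and rollers in the wrist view show. The measured load of about 5 N matches 0.52 kg. Next I turn toward the tray yaw and refine the tray pose from the saved top picture.

```bash
python3 -m inch '0 0 0 0 0 .5 0;0 0 0 0 0 1.3 0;0 0 0 0 0 2.2 0;0 0 0 0 0 3 0;0 0 0 0 0 3 0;0 0 0 0 0 3 0;0 0 0 0 0 3 0;0 0 0 0 0 2.2 0;0 0 0 0 0 1.2 0;0 0 0 0 0 .3 0'
python3 - <<'E'
from h import *
t=cv2.cvtColor(cv2.imread("pics/top0.png"),cv2.COLOR_BGR2GRAY).astype(float)
# sub-pixel rib lines: dark-minimum near each rib row, and outer edges
def edges(sub,axis): return
for r0 in (173,178,186,194,202.5,211,219):
    pts=[]
    for u in range(190,234,2):
        rr=np.arange(int(r0)-3,int(r0)+5); v=t[rr,u:u+2].mean(1); w=np.clip(v.max()-v-15,0,None)
        if w.sum()>10: pts.append((u+.5,(rr*w).sum()/w.sum()))
    pts=np.array(pts)
    if len(pts)>6: 
        k=np.polyfit(pts[:,0],pts[:,1],1); print(r0,len(pts),"slope",k[0],"row at 211:",np.polyval(k,211))
for v in (180,190,200,210): print(v,t[v,180:192].astype(int),t[v,230:243].astype(int))
s=manip.observe();T=R.from_quat(s["tcp_rot"],scalar_first=True).as_matrix()
print(s["tcp_pos"],T[:,0],T[:,1], T.T@(np.array([663,230,343])-s["tcp_pos"]))
E
```

```text
time: 7.3
tcp_pos: [498.6, -222.2, 364.0]
tcp_rot: [-0.0, 0.718, 0.696, 0.0]
contact_force: [0.7, -1.1, -4.8]
finger_gap: 14.4
gripper_force: 97.7
173 22 slope -0.00028572025899082 row at 211: 172.2586661205987
178 22 slope 0.027586376216555335 row at 211: 176.9270639451262
186 22 slope -0.016484846127676818 row at 211: 185.90801593640626
194 22 slope -0.01344878084133611 row at 211: 194.13423737042595
202.5 22 slope -0.002403809868988048 row at 211: 202.26896018915028
211 22 slope -0.02332518655223429 row at 211: 210.41849839932993
219 22 slope -0.008539651921935941 row at 211: 220.75153178263855
180 [162 162 160 162 175 193  74 231 228 223 226 223] [224 225 226 228 227 188 238  83 160 156 154 153 153]
190 [156 161 161 161 171 197  76 230 226 223 225 221] [226 224 225 226 228 171 239  67 160 159 157 159 157]
200 [155 156 154 158 165 195  76 232 229 225 227 225] [226 225 227 229 227 231 235  61 161 157 153 156 158]
210 [153 156 155 155 128 201  72 215 216 213 214 193] [224 223 221 221 224 223 237  69 163 161 160 162 157]
[ 498.62091825 -222.19801764  364.02232506] [3.11721316e-02 9.99514011e-01 1.99889152e-04] [ 9.99514017e-01 -3.11720971e-02 -1.73409688e-04] [457.09809862 150.20688128  21.08764743]
```

```bash
python3 -m inch '.2 .07 0 0 0 0 0;.6 .2 0 0 0 0 0;1.1 .36 0 0 0 0 0;1.6 .53 0 0 0 0 0;2 .66 0 0 0 0 0;2.3 .76 .14 0 0 0 0;2.3 .76 .14 0 0 0 0;2.3 .76 .14 0 0 0 0;2.3 .76 .14 0 0 0 0;2.3 .76 .14 0 0 0 0' && python3 -m inch '2.3 .76 .14 0 0 0 0;2.3 .76 .14 0 0 0 0;2.3 .76 .14 0 0 0 0;2.3 .76 .14 0 0 0 0;2.3 .76 .14 0 0 0 0;2.3 .76 .14 0 0 0 0;2.3 .76 .14 0 0 0 0;2.3 .76 .14 0 0 0 0;2.3 .76 .14 0 0 0 0;2.3 .76 .14 0 0 0 0'
python3 -m inch '2 .66 0 0 0 0 0;1.6 .53 0 0 0 0 0;1.1 .36 0 0 0 0 0;.6 .2 0 0 0 0 0;.3 .1 0 0 0 0 0;0 0 0 0 0 0 0;0 0 0 0 0 0 0'
python3 - <<'E'
from h import *
a=vision.read_camera("top");b=vision.read_camera("scene")
cv2.imwrite("pics/c2.png",np.hstack([cv2.resize(a[140:250,150:270],None,fx=3.3,fy=3.3,interpolation=2),cv2.resize(b[150:260,300:420],None,fx=3.3,fy=3.3,interpolation=2)])[:,:,::-1])
s=manip.observe();print(s["time"],s["tcp_pos"],s["tcp_rot"],s["joint_positions"],s["contact_force"])
E
```

```text
time: 8.3
tcp_pos: [560.3, -52.0, 357.2]
tcp_rot: [-0.0, 0.718, 0.697, 0.0]
contact_force: [-0.6, -0.2, -6.2]
finger_gap: 14.4
gripper_force: 97.8
time: 9.3
tcp_pos: [642.9, 175.7, 342.9]
tcp_rot: [-0.0, 0.718, 0.697, -0.0]
contact_force: [-0.3, 0.8, -4.6]
finger_gap: 14.4
gripper_force: 97.8
time: 10.0
tcp_pos: [663.1, 228.4, 343.3]
tcp_rot: [0.0, 0.718, 0.696, -0.0]
contact_force: [-0.4, -0.8, -4.8]
finger_gap: 14.4
gripper_force: 97.7
10.1 [663.14024812 228.26337109 343.38181794] [ 4.05797563e-05  7.18164713e-01  6.95873151e-01 -3.32862436e-05] [ 2.17213196e-01  5.86766866e-01  3.20061704e-01  1.30410525e+00
 -1.04021472e-04  1.81953586e+00] [ 0.26720071 -0.01638148 -5.47964179]
```

View pics/c2.png

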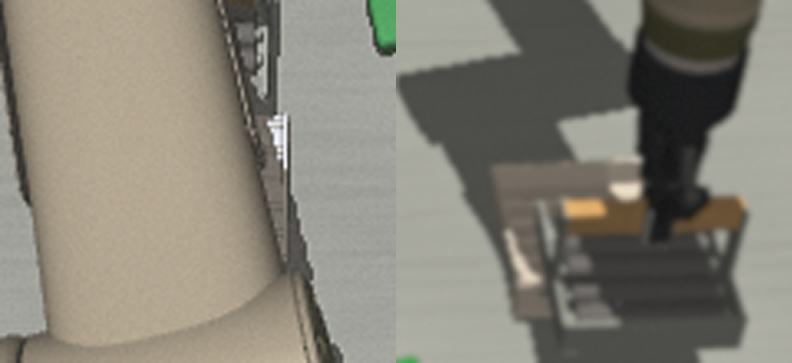

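Scoop is level over the tray's high end with all four rollers still inside. I lower it level first, then tip slowly about the lip.

```bash
python3 -m inch '.1 .2 .2 0 0 0 0;0 0 .5 0 0 0 0;0 0 .8 0 0 0 0;0 0 1 0 0 0 0;0 0 1 0 0 0 0;0 0 1 0 0 0 0;0 0 .8 0 0 0 0;0 0 .5 0 0 0 0;0 0 .3 0 0 0 0;0 0 .1 0 0 0 0'
python3 -m inch '0 0 0 0 0 0 0;0 -.2 -.06 -.5 0 0 0;0 -.2 -.06 -.5 0 0 0;0 -.2 -.06 -.5 0 0 0;0 -.2 -.06 -.5 0 0 0;0 -.2 -.06 -.5 0 0 0;0 -.2 -.06 -.5 0 0 0;0 -.2 -.06 -.5 0 0 0;0 -.2 -.06 -.5 0 0 0;0 0 0 0 0 0 0'
python3 - <<'E'
from h import *
s=manip.observe();print(s["time"],s["tcp_pos"],s["contact_force"],s["wrist_torque"])
T=R.from_quat(s["tcp_rot"],scalar_first=True);print("lip",s["tcp_pos"]+T.apply([0,-74.5,229.6]),np.degrees(T.magnitude()),T.as_matrix()[:,2])
E
```

```text
time: 11.1
tcp_pos: [665.2, 229.9, 281.0]
tcp_rot: [-0.0, 0.718, 0.696, -0.0]
contact_force: [-0.2, -0.1, -5.5]
finger_gap: 14.4
gripper_force: 97.7
time: 12.1
tcp_pos: [648.7, 230.5, 285.7]
tcp_rot: [0.025, 0.717, 0.696, 0.024]
contact_force: [-0.4, -0.1, -5.8]
finger_gap: 14.4
gripper_force: 97.8
12.1 [648.69266672 230.48679764 285.71062579] [-0.38961596 -0.14461024 -5.78662846] [ 0.00452714  0.20955487 -0.05101102]
lip [590.50200393 232.28614218  51.45218064] 177.12000570753162 [ 0.07008592 -0.00199087 -0.99753897]
```

```bash
python3 -m inch '0 -.2 -.06 -.5 0 0 0;0 -.2 -.06 -.5 0 0 0;0 -.2 -.06 -.5 0 0 0;0 -.2 -.06 -.5 0 0 0;0 -.2 -.06 -.5 0 0 0;0 -.2 -.06 -.5 0 0 0;0 -.2 -.06 -.5 0 0 0;0 -.2 -.06 -.5 0 0 0;0 0 0 0 0 0 0;0 0 0 0 0 0 0' | grep -E "contact|pos"
python3 -m inch '0 -.2 -.06 -.5 0 0 0;0 -.2 -.06 -.5 0 0 0;0 -.2 -.06 -.5 0 0 0;0 -.2 -.06 -.5 0 0 0;0 -.2 -.06 -.5 0 0 0;0 -.2 -.06 -.5 0 0 0;0 -.2 -.06 -.5 0 0 0;0 -.2 -.06 -.5 0 0 0;0 0 0 0 0 0 0;0 0 0 0 0 0 0'| grep -E "contact|pos"
python3 - <<'E'
from h import *
s=manip.observe();print(s["time"],s["tcp_pos"],s["contact_force"],s["wrist_torque"])
b=vision.read_camera("scene")
cv2.imwrite("pics/c3.png",cv2.resize(b[150:270,310:430],None,fx=4,fy=4,interpolation=2)[:,:,::-1])
E
```

```text
tcp_pos: [632.6, 230.9, 288.8]
contact_force: [-0.3, -0.2, -4.6]
tcp_pos: [616.0, 231.4, 290.8]
contact_force: [0.4, 1.0, -5.6]
14.1 [616.04627019 231.42854594 290.80718622] [ 0.42329784  1.0394164  -5.57533968] [0.02133623 0.36055745 0.02604603]
```

View pics/c3.png

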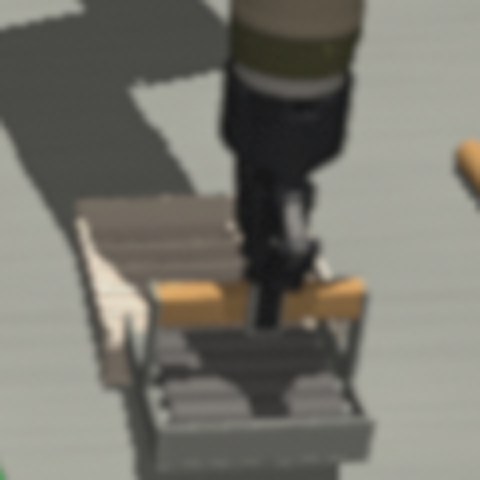

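At 12° the scoop still holds the rollers and the tray is empty. I continue tipping slowly.

```bash
python3 -m inch '0 -.2 -.06 -.5 0 0 0;0 -.2 -.06 -.5 0 0 0;0 -.2 -.06 -.5 0 0 0;0 -.2 -.06 -.5 0 0 0;0 -.2 -.06 -.5 0 0 0;0 -.2 -.06 -.5 0 0 0;0 -.2 -.06 -.5 0 0 0;0 -.2 -.06 -.5 0 0 0;0 0 0 0 0 0 0;0 0 0 0 0 0 0' | grep -E "contact|pos"
python3 - <<'E'
from h import *
for i in range(4):
    s=manip.observe();print(s["time"],s["contact_force"],s["wrist_torque"]);vision.read_camera("scene")
T=R.from_quat(s["tcp_rot"],scalar_first=True);print("lip",s["tcp_pos"]+T.apply([0,-74.5,229.6]))
E
python3 -m inch '0 -.2 -.06 -.5 0 0 0;0 -.2 -.06 -.5 0 0 0;0 -.2 -.06 -.5 0 0 0;0 -.2 -.06 -.5 0 0 0;0 0 0 0 0 0 0;0 0 0 0 0 0 0;0 0 0 0 0 0 0'| grep -E "contact|pos"
python3 - <<'E'
from h import *
for i in range(4):
    s=manip.observe();print(s["time"],s["contact_force"],s["wrist_torque"]);vision.read_camera("scene")
E
```

```text
tcp_pos: [599.3, 232.0, 291.6]
contact_force: [0.2, -0.3, -4.6]
15.15 [ 0.19282504 -0.26527696 -4.58309198] [0.04702793 0.6166891  0.04189787]
15.2 [ 0.54509268 -1.16446439 -5.76849485] [ 0.01030015  0.58756549 -0.04747825]
15.25 [-0.09559284  0.10739591 -4.9103589 ] [0.02602466 0.61633664 0.00793716]
15.3 [-0.46335967 -0.07704168 -4.49956511] [0.03256365 0.56289912 0.04416862]
lip [591.29643817 232.20242436  50.32694368]
tcp_pos: [591.2, 232.2, 291.7]
contact_force: [-0.0, 0.2, -5.0]
16.05 [-3.88256348e-03  1.74715839e-01 -5.02561160e+00] [0.07819944 0.68181118 0.02483059]
16.1 [-0.30519996  0.1304313  -5.43542253] [0.0100593  0.67945333 0.00801892]
16.15 [ 0.5316096  -0.31743347 -5.04966419] [-0.00407483  0.64630018 -0.02003735]
16.2 [ 0.11772139  0.35179147 -4.55157014] [-0.00776179  0.69879025 -0.04818076]
```

```bash
for i in 1; do python3 -m inch '0 -.12 -.04 -.3 0 0 0;0 -.12 -.04 -.3 0 0 0;0 -.12 -.04 -.3 0 0 0;0 -.12 -.04 -.3 0 0 0;0 -.12 -.04 -.3 0 0 0;0 -.12 -.04 -.3 0 0 0;0 -.12 -.04 -.3 0 0 0;0 0 0 0 0 0 0;0 0 0 0 0 0 0;0 0 0 0 0 0 0' | grep -E "contact|pos"; done
python3 - <<'E'
from h import *
f=[]
for i in range(4):
    s=manip.observe();f.append(np.r_[s["contact_force"][2],s["wrist_torque"][1]]);b=vision.read_camera("scene")
print(s["time"],np.mean(f,0))
T=R.from_quat(s["tcp_rot"],scalar_first=True);print("lip",s["tcp_pos"]+T.apply([0,-74.5,229.6]),T.as_matrix()[:,2])
E
python3 -m inch '0 -.12 -.04 -.3 0 0 0;0 -.12 -.04 -.3 0 0 0;0 -.12 -.04 -.3 0 0 0;0 -.12 -.04 -.3 0 0 0;0 -.12 -.04 -.3 0 0 0;0 -.12 -.04 -.3 0 0 0;0 -.12 -.04 -.3 0 0 0;0 0 0 0 0 0 0;0 0 0 0 0 0 0;0 0 0 0 0 0 0' | grep -E "contact|pos"
python3 - <<'E'
from h import *
f=[]
for i in range(4):
    s=manip.observe();f.append(np.r_[s["contact_force"][2],s["wrist_torque"][1]]);b=vision.read_camera("scene")
print(s["time"],np.mean(f,0))
cv2.imwrite("pics/c4.png",cv2.resize(b[150:270,310:430],None,fx=4,fy=4,interpolation=2)[:,:,::-1])
E
```

```text
tcp_pos: [582.3, 232.4, 291.5]
contact_force: [-0.6, 0.1, -6.0]
17.4 [-5.47319389  0.72887986]
lip [591.31308113 232.20517447  50.2696985 ] [ 0.34356081 -0.010406   -0.93907278]
tcp_pos: [573.7, 232.8, 291.5]
contact_force: [-0.4, -0.1, -3.3]
18.6 [-2.96964686  0.62022844]
```

View pics/c4.png

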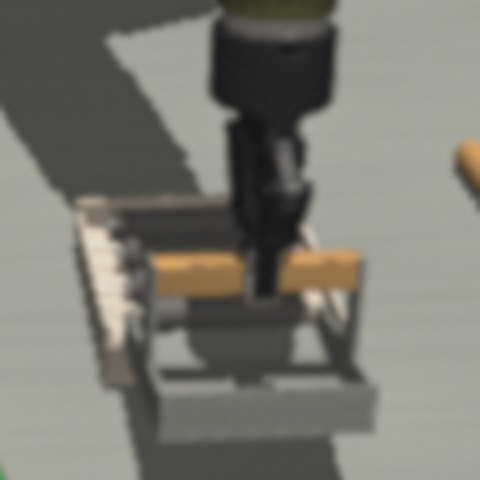

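The tray now holds at least three rollers (stubs at about (115,228), (128,248), (130,272)). A fourth cylinder shows near (170,312) by the lip. The force has dropped to the empty scoop's weight. I'll tip fully to be sure.

```bash
python3 -m inch '0 -.2 -.06 -.5 0 0 0;0 -.4 -.12 -1 0 0 0;0 -.4 -.12 -1 0 0 0;0 -.4 -.12 -1 0 0 0;0 -.4 -.12 -1 0 0 0;0 -.4 -.12 -1 0 0 0;0 -.4 -.12 -1 0 0 0;0 -.4 -.12 -1 0 0 0;0 -.4 -.12 -1 0 0 0;0 -.4 -.12 -1 0 0 0' | grep -E "contact|pos"
python3 -m inch '0 -.4 -.12 -1 0 0 0;0 -.4 -.12 -1 0 0 0;0 -.4 -.12 -1 0 0 0;0 -.4 -.12 -1 0 0 0;0 -.4 -.12 -1 0 0 0;0 -.4 -.12 -1 0 0 0;0 -.4 -.12 -1 0 0 0;0 -.2 -.06 -.5 0 0 0;0 0 0 0 0 0 0;0 0 0 0 0 0 0'| grep -E "contact|pos"
python3 - <<'E'
from h import *
f=[]
for i in range(4):
    s=manip.observe();f.append(np.r_[s["contact_force"],s["wrist_torque"]]);b=vision.read_camera("scene")
print(s["time"],np.mean(f,0))
T=R.from_quat(s["tcp_rot"],scalar_first=True);print("lip",s["tcp_pos"]+T.apply([0,-74.5,229.6]),T.as_matrix()[:,2])
a=vision.read_camera("wrist")
cv2.imwrite("pics/c5.png",np.hstack([cv2.resize(b[150:270,310:430],(400,400),interpolation=2),cv2.resize(a,(400,300))[[*range(300)]+[299]*100]])[:,:,::-1])
E
```

```text
tcp_pos: [534.0, 233.9, 284.3]
contact_force: [-0.3, 0.3, -3.7]
tcp_pos: [504.8, 234.9, 274.7]
contact_force: [0.4, 0.0, -3.4]
20.8 [ 0.15275109  0.27641741 -2.6983619   0.022336    1.01266673  0.01221288]
lip [592.48344475 232.23575716  49.86219591] [ 0.6320984  -0.01921277 -0.77464991]
```

View pics/c5.png

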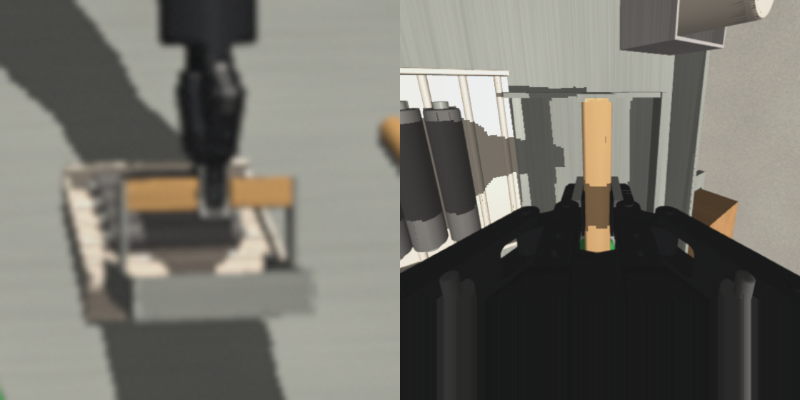

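Scoop is empty, with a force of 2.7 N. The wrist view shows two rollers in neighbouring grooves with the next groove free, and the scene view shows a tidy stack. Now I raise the scoop and level it.

```bash
python3 -m inch '0 .3 -.35 0 0 0 0;0 .63 -.77 0 0 0 0;0 .95 -1.16 0 0 0 0;0 .95 -1.16 0 0 0 0;0 .95 -1.16 0 0 0 0;0 .63 -.77 0 0 0 0;0 .3 -.35 0 0 0 0;0 .8 .26 2 0 0 0;0 1.6 .57 4 0 0 0;0 1.6 .57 4 0 0 0' | grep -E "contact|pos"
python3 -m inch '0 1.6 .57 4 0 0 0;0 1.6 .57 4 0 0 0;0 1.6 .57 4 0 0 0;0 1.6 .57 4 0 0 0;0 1.6 .57 4 0 0 0;0 1.6 .57 4 0 0 0;0 1.2 .4 3 0 0 0;0 .9 .3 2.2 0 0 0;0 0 0 0 0 0 0;0 0 0 0 0 0 0'
python3 - <<'E'
from h import *
s=manip.observe();T=R.from_quat(s["tcp_rot"],scalar_first=True).as_matrix()
M=np.array([501.7,-227.1,0])
print(s["time"],T.T, "delta to mat hover", T.T@(np.r_[M[:2],s["tcp_pos"][2]]-s["tcp_pos"]),s["contact_force"])
E
```

```text
tcp_pos: [545.3, 233.6, 361.0]
contact_force: [0.2, 0.0, -3.1]
time: 22.9
tcp_pos: [668.4, 229.8, 353.7]
tcp_rot: [0.0, 0.718, 0.696, -0.0]
contact_force: [-0.9, -0.0, -2.5]
finger_gap: 14.4
gripper_force: 98.4
22.9 [[ 3.07333222e-02  9.99527583e-01 -2.69700944e-04]
 [ 9.99527592e-01 -3.07332566e-02  2.43949641e-04]
 [ 2.35545607e-04 -2.77070918e-04 -9.99999934e-01]] delta to mat hover [-4.61823126e+02 -1.52608070e+02  8.73254550e-02] [-0.91857067 -0.04833265 -2.45007246]
```

```bash
python3 -m inch '-1 -.33 0 0 0 0 0;-2 -.66 0 0 0 0 0;-3 -1 0 0 0 0 0;-3 -1 0 0 0 0 0;-3 -1 0 0 0 0 0;-3 -1 0 0 0 0 0;-3 -1 0 0 0 0 0;-3 -1 0 0 0 0 0;-3 -1 0 0 0 0 0;-3 -1 0 0 0 0 0' | grep -E "pos"
python3 -m inch '-3 -1 0 0 0 0 0;-3 -1 0 0 0 0 0;-3 -1 0 0 0 0 0;-3 -1 0 0 0 0 0;-3 -1 0 0 0 0 0;-2.4 -.8 0 0 0 0 0;-1.6 -.5 0 0 0 0 0;-.2 0 0 0 0 0 0;0 0 0 0 0 -4 0;0 0 0 0 0 -8 0' | grep pos
python3 -m inch '0 0 0 0 0 -7 0;0 0 0 0 0 -3 0;0 0 2 0 0 0 0;0 0 2 0 0 0 0;0 0 2 0 0 0 0;0 0 1 0 0 0 0;0 0 0 0 0 0 0'
python3 - <<'E'
from h import *
s=manip.observe();T=R.from_quat(s["tcp_rot"],scalar_first=True).as_matrix()
print(s["time"],"delta", T.T@(np.r_[501.7,-227.1,247]-s["tcp_pos"]),s["contact_force"])
a=vision.read_camera("top");b=vision.read_camera("scene")
cv2.imwrite("pics/c6.png",np.hstack([cv2.resize(a[165:235,175:245],(400,400),interpolation=2),cv2.resize(b[180:260,320:400],(400,400),interpolation=2)])[:,:,::-1])
E
```

```text
tcp_pos: [568.1, -38.4, 355.6]
tcp_pos: [500.4, -226.6, 355.2]
time: 25.6
tcp_pos: [500.3, -226.2, 283.5]
tcp_rot: [-0.001, 0.572, 0.821, 0.0]
contact_force: [0.0, 0.4, -3.3]
finger_gap: 14.4
gripper_force: 98.3
25.6 delta [-1.43682266  1.06138395 36.50280301] [ 0.02610559  0.43896718 -3.27635614]
```

View pics/c6.png

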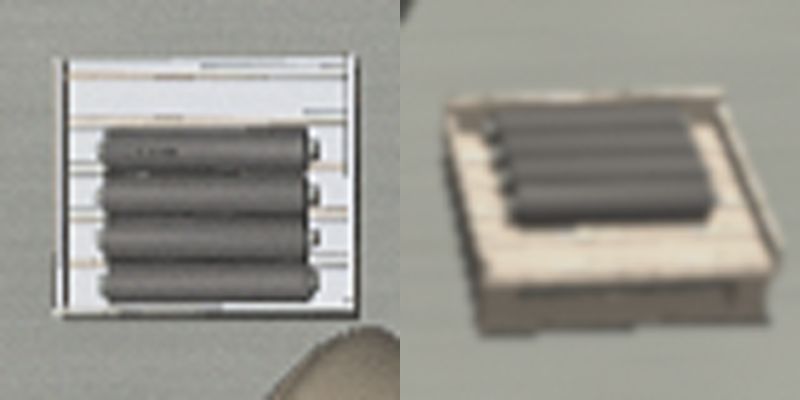

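All four rollers lie parallel, one per groove, with the top groove free. Now I lower the scoop onto the mat.

```bash
python3 -m inch '-.1 .1 .5 0 0 0 0;0 0 .8 0 0 0 0;0 0 .8 0 0 0 0;0 0 .6 0 0 0 0;0 0 .4 0 0 0 0;0 0 .25 0 0 0 0;0 0 .15 0 0 0 0;0 0 .1 0 0 0 0;0 0 .05 0 0 0 0;0 0 0 0 0 0 0'
```

```text
time: 26.7
tcp_pos: [502.5, -227.9, 248.1]
tcp_rot: [0.0, 0.572, 0.82, 0.0]
contact_force: [-0.6, -0.0, -3.3]
finger_gap: 14.2
gripper_force: 98.3
```

```bash
python3 -m inch '0 0 .08 0 0 0 0;0 0 .06 0 0 0 0;0 0 .05 0 0 0 0;0 0 0 0 0 0 0;0 0 0 0 0 0 0'
```

```text
time: 27.2
tcp_pos: [502.5, -227.9, 246.6]
tcp_rot: [0.0, 0.572, 0.82, 0.0]
contact_force: [-1.6, 1.5, 4.3]
finger_gap: 14.4
gripper_force: 99.3
```

```bash
python3 -m inch '0 0 0 0 0 0 1;0 0 0 0 0 0 1;0 0 0 0 0 0 1;0 0 0 0 0 0 1;0 0 0 0 0 0 1;0 0 0 0 0 0 1;0 0 0 0 0 0 1;0 0 0 0 0 0 1'
python3 -m inch '0 0 -.5 0 0 0 1;0 0 -1 0 0 0 1;0 0 -2 0 0 0 1;0 0 -3 0 0 0 1;0 0 -3 0 0 0 1;0 0 -3 0 0 0 1;0 0 -2 0 0 0 1;0 0 -1 0 0 0 1;0 0 0 0 0 0 1;0 0 0 0 0 0 1'
python3 - <<'E'
from h import *
a=vision.read_camera("wrist");b=vision.read_camera("scene");t=vision.read_camera("top")
cv2.imwrite("pics/c7.png",np.hstack([cv2.resize(a,(400,300)),cv2.resize(b,(400,300))])[:,:,::-1])
E
```

```text
time: 28.0
tcp_pos: [502.5, -227.9, 246.1]
tcp_rot: [-0.0, 0.572, 0.82, 0.0]
contact_force: [0.6, -0.0, -0.6]
finger_gap: 85.4
gripper_force: 0.0
time: 29.0
tcp_pos: [502.3, -227.8, 400.5]
tcp_rot: [-0.0, 0.572, 0.82, 0.0]
contact_force: [0.1, 1.1, -0.6]
finger_gap: 85.3
gripper_force: 0.0
```

View pics/c7.png

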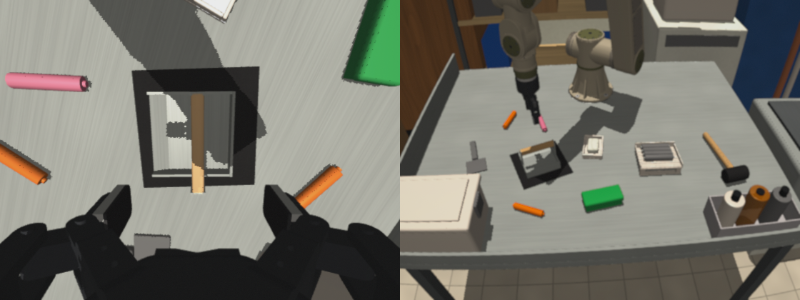

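The empty scoop stands flat on the middle of the mat with the gripper clear, the rollers are in the tray, and the other items have not moved.

```bash
python3 -c "
from cell import manip
print(manip.hand_in())"
```

```text
the job is handed in; nothing more can be done
None
```

Handed in at about 29 s: all four rollers lie one to a groove in the tray, the empty scoop is back flat on the middle of the mat and released, and nothing else on the bench was moved; the judge returned no verdict.

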